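# Set the depth stop of a vial crimping press by feel

## Robot

A 6-joint arm with a two-finger parallel gripper is mounted at the origin on a cart in front of the work surface, level with it; the furniture and walls round the work are solid. World frame = base frame: x ahead of the robot, y to its left, z up, the work surface at z = 0. Lengths are in mm, angles in rad, forces in N, time in s.
With the tool pointing down it reaches from about 300 to 750 mm from the base axis. Payload 8.5 kg.
Tool frame: the origin (TCP) lies between the finger pads; the fingertips stand 19 mm ahead of it and the grasp point (between the pads) is the TCP; z points along the fingers, y is the line along which they close (so a half turn about z gives the same grasp; the last joint's range is limited). The gripper opens to 88 mm and grips with 3 to 60 N. Pads are 18 mm wide; open, the fingers measure 123 mm over their backs; the gripper's body (75 mm by 187 mm) begins 45 mm behind the grasp point.
Start: joints at [-1.406, 0.381, 1.297, -0, 1.464, -0.215], TCP at [203.897, -510.79, 257.748] pointing down, gripper open.
Joint ranges: [-3.11, 3.11], [-0.89, 2.33], [0.22, 2.48], [-1.42, 4.56], [0.17, 2.85], [-2.88, 2.88]. Speed limits (rad/s): [2.39, 2.39, 3.14, 3.14, 3.14, 3.14].

## Interface

Orientations are given as a unit quaternion [w, x, y, z].
In Python, from rig import telemetry, viewer, job gives the robot as it stands.
- The arm moves only by the shell command python3 -m pendant 'ROWS' [FORCE]. ROWS is JSON, a list of rows, each an object of numbers: "grip": the finger opening in mm, from 0 to 88.1; "x", "y", "z": the shift along the tool's x, y, z normalised to -1 to 1, where 1 is 0.25 m; "rx", "ry", "rz": the turn, a rotation vector about the tool's x, y, z normalised to -1 to 1, where 1 is 360 degrees. In form: [{"grip": .., "x": .., "y": .., "z": .., "rx": .., "ry": .., "rz": ..}, ...]. A call has 1 to 20 rows; each row is the pose to reach, as a shift and turn from the pose commanded when the call began, along the tool's axes at that moment, turning the shorter way round; what a row does not reach only later rows make up. A row lasts 1/10 s, in which the tool goes at most 50 mm and 8.59 degrees, less where a joint would pass 70% of its speed; a pose out of reach is approached as far as the arm can. A call with a number of a shift or a turn outside -1 to 1 is refused whole. A call with a gripper value outside its range is refused whole. The fingers move at their own pace and stop on an object; FORCE is the grip in N (left out, the last holds). Time passes only in rows, so rows that repeat a pose let the fingers close. It gives the time, the measured TCP pose, the force, the opening and the grip force at its end, in the units of the state.
- telemetry.get_state(): the state, without advancing time (a new reading comes with each control period).
- viewer.snapshot(name): name is "scene" or "top" or "wrist"; returns a dict with "frame" (400x640x3 uint8, red, green, blue), "range_z" (400x640 float32, mm along the optical axis (not along the pixel's ray), 0 where there is no reading), "camera_matrix" (3x3 intrinsics, pixels), "R" (3x3) and "t" (3): a world point X has camera coordinates R X + t. Camera axes: x right, y down, z forward; pixel columns grow to the right and rows downward; lengths in mm; the calibration is good to about 2 mm. A picture is of the moment at which its call begins.
- job.sign_off(): hands the job in; it is judged then, once.
The state is a dict: "clock": time; "qpos": joint angles; "joint_vel": joint speeds; "joint_torque": joint torques, N m; "ee_pos": TCP position; "eef_rot": TCP orientation; "ft_force": force on the tool from outside, world axes, zero at the start; "torque": the same for the moment, N m; "gripper_width": finger opening in mm; "grasp_force": force on a finger pad.
Only numpy, scipy, OpenCV 4.12 (cv2) and the standard library are available. Lean on these libraries where they do the work, as an engineer would, in place of code of your own. Each camera call takes 0.05 s, during which the arm holds its last target. There are 200 camera calls.

## Task

Set the depth stop of the bench crimping press for the vial standing in it: press the hand lever down gently until the resistance firms up where the jaws take hold of the cap, and let go of it there (it stays where it is left). Then slide the depth stop up its post until its pin just touches the underside of the lever, without pushing the lever back up. Finally raise the lever all the way, so that the stop alone keeps the place, and leave the other things on the worktop alone.

Things in the scene. Friction and masses are not known exactly. Their poses are not given: they have to be found in the camera images.
- press: bench crimping press for vials, fixed: grey base plate 185 x 125 mm, steel column at the rear, grey head (112 x 52 mm, top 195 mm above the worktop), vertical ram with a bell-shaped jaw housing over the vial in its nest. Origin under the ram axis on the worktop; own -x is the way the lever points (front), z up; the lever and the depth stop are on its own -y side
- press_lever (a joint): hand lever, rad, growing as pressed down: 0 = raised (0.5 rad above level), 0.5 = level, at most 0.95. A friction disc holds it where it is left: 4 to 7 N at the ball moves it. The jaws (press_jaws), hidden in the bell, take hold of the cap somewhere in 0.42 to 0.74; the cap then gives (press_give) about 1 mm at the ball per 2 N. 8 to 14 N is a firm feel, over 18 N held crushes the cap
- lever_ball (a point): centre of the black ball (30 mm diameter) on the lever's end, in the lever's plane (own y = -40 mm of the press). It moves on an arc of 160 mm radius about the hinge axis; a pinch from above, closing along the press's own y, lets the ball turn between the fingers
- lever_axis (a point): point of the lever on its hinge axis, which is level, along the press's own y, 165 mm above the worktop at own x = 0. This point's x axis runs along the lever away from the ball, its z axis square to the lever, upwards. The lever is a round steel rod, 13 mm diameter
- press_stop (a joint): height of the depth stop on its graduated post, m: 0 = lowest, at most 0.100. A friction pad holds it: sliding it takes 4 to 6 N. Once the pin is against the lever, pushing up with more than about 8 N beyond that forces the lever back up
- stop_tab (a point): grip point of the depth stop: upper part of its upright ribbed thumb tab, 10 mm thick along the press's own x, 26 mm wide along its y; the tab reaches 14 mm above this point and 36 mm below. Take it from above, fingers closing along the press's own x
- stop_nose (a point): middle of the axis of the stop's level round pin (10 mm diameter, along the press's own y), straight under the lever rod, 80 mm in front of the hinge axis and 23 mm below stop_tab. The stop's round post stands 26 mm beside it, its top 192 mm above the worktop. The pin touches the lever when its axis is 11.5 mm square off the lever rod's axis
- vial_in_nest: glass vial, 23 mm diameter, 54 mm tall, standing in the press's nest under the ram (origin at its underside)
- vial_a: bystander: glass vial 23 mm diameter, 54 mm tall, standing (origin at its underside)
- vial_b: bystander: glass vial like vial_a
- vial_c: bystander: glass vial like vial_a
- lab_timer: bystander: white lab timer 55 x 62 x 22 mm
- marker: bystander: marker pen 136 mm long, lying
- forceps: bystander: steel forceps 127 mm long, lying

How it is judged (in metres and radians):
On the way, in this order (a step that is already met when the one before it is completed fails the run):
1. the lever is pressed until the jaws have firmly taken hold of the cap (value of joint press_give above 0.004 rad), for 0.2 s.
2. the lever is let go, still down on the cap, and the stop's pin touches its underside (z of stop_nose in the frame of lever_axis above -0.013 m and z of stop_nose in the frame of press_jaws below -0.0095 m and contact force between the fingers and press_lever below 0.1 N), for 0.2 s.
At the end, for the whole second after the job is handed in: the lever is back up (within 0.08 rad of fully raised) and at rest; the stop stands still where its pin meets the lever at the point where the jaws took hold of the cap: at most 2 mm above and 3 mm below (value of joint press_lever below 0.08 rad and z of stop_nose in the frame of press_jaws between -0.0145 and -0.0095 m and velocity of joint press_stop below 0.003 m/s and velocity of joint press_lever below 0.02 rad/s); the robot touches nothing.
It fails at once if the cap is crushed: the lever is pressed with more than about 18 N, held (value of joint press_give above 0.08 rad).
It fails at once if the vial is knocked out of its nest (distance of vial_in_nest from where it was at the start of the episode above 0.02 m).
It fails at once if a bystander is pushed about (distance of any of vial_a, vial_b, vial_c, lab_timer, marker, forceps from where it was at the start of the episode above 0.03 m).
It also fails if it takes over 72 s, if anything falls off the work surface, if the arm or the gripper's body presses on something with over 40 N, if the wrist force passes 120 N, or if a joint passes its speed limit or range.

## Working session

There is one attempt and no reset: what is moved stays moved. The work goes in short steps, Python scripts to look and compute and a shell command to move; the robot and the scene stay as the last step left them, time stands still between calls to the robot, and variables do not carry over. Pictures are saved under pics/ and viewed, at most 10 in all, crops included, and the job is handed in when it is done.

```bash
mkdir -p pics; python3 - <<'E'
from rig import telemetry, viewer
import cv2, numpy as np
s=telemetry.get_state(); print({k:np.round(v,4).tolist() for k,v in s.items()})
for n in("scene","top"):
    v=viewer.snapshot(n); np.savez(n+'.npz',**v); cv2.imwrite(f'pics/{n}1.png',v['frame'][:,:,::-1]); print(n,v['R'].round(3).tolist(),v['t'].round(1),v['camera_matrix'][0,0])
E
```

```text
{'clock': 0.0, 'qpos': [-1.4063, 0.3812, 1.2982, -0.0, 1.4636, -0.2153], 'joint_vel': [-0.0008, -0.0004, -0.0024, 0.0018, -0.0004, -0.002], 'joint_torque': [-0.0004, -43.793, -22.4558, 0.0713, 0.0353, -0.0001], 'ee_pos': [203.8549, -510.5566, 257.1631], 'eef_rot': [-0.0007, 0.982, 0.1888, 0.0], 'ft_force': [0.1005, -0.0732, 0.084], 'torque': [-0.007, -0.0329, 0.026], 'grasp_force': 0.0, 'gripper_width': 88.2947}
scene [[-0.819, -0.574, 0.004], [-0.403, 0.57, -0.716], [0.409, -0.587, -0.698]] [ 429.2  290.  1092.8] 506.5227181568273
top [[-0.026, -1.0, -0.003], [-0.992, 0.026, -0.124], [0.124, -0.001, -0.992]] [  67.4  511.3 1190.9] 385.5788425852338
```

View pics/scene1.png

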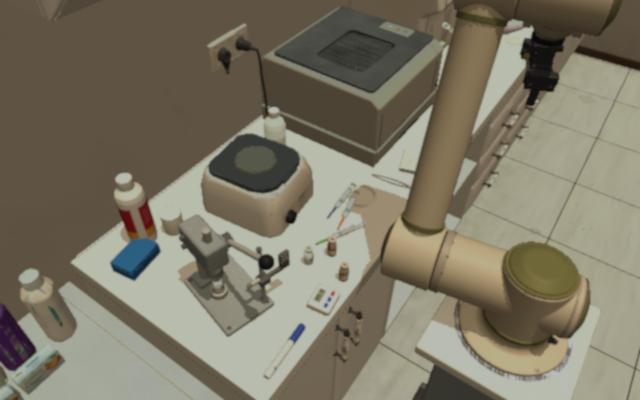

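View pics/top1.png

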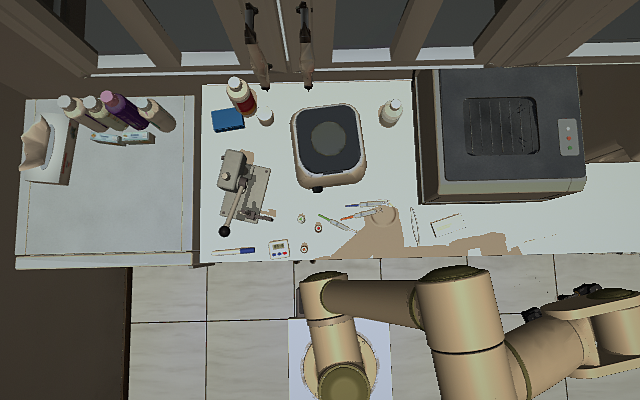

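The scene shows the press left of the cooker: ball at (266,262) in scene and (224,231) in top, stop tab near (284,257) in scene and (268,212) in top. I'll measure by depth.

```bash
cat > h.py <<'E'
import numpy as np, cv2
def cloud(v):
    K=v['camera_matrix'];z=v['range_z'].astype(float);h,w=z.shape
    u,r=np.meshgrid(np.arange(w),np.arange(h))
    c=np.stack([(u-K[0,2])/K[0,0]*z,(r-K[1,2])/K[1,1]*z,z],-1)
    P=(c-v['t'])@v['R']; P[z==0]=np.nan
    return P
def proj(v,X):
    c=v['R']@np.asarray(X,float)+v['t'];return (v['camera_matrix']@c)[:2]/c[2]
E
python3 - <<'E'
from h import *
for n,(u0,u1,r0,r1) in {'top':(205,285,140,265),'scene':(165,305,200,345)}.items():
    v=np.load(n+'.npz');P=cloud(v);S=P[r0:r1,u0:u1];F=v['frame'][r0:r1,u0:u1].astype(int)
    cv2.imwrite(f'pics/{n}crop.png',cv2.resize(v['frame'][r0:r1,u0:u1,::-1],None,fx=4 if n=='scene' else 4.5,fy=4 if n=='scene' else 4.5,interpolation=cv2.INTER_CUBIC))
    z=S[...,2]
    m=(z>185)&(z<203)
    q=S[m][:,:2].astype(np.float32);print(n,'head',len(q),cv2.minAreaRect(q),np.median(z[m]))
    m=(F.max(-1)<45)&(z>60)
    k,l,st,c=cv2.connectedComponentsWithStats(m.astype(np.uint8))
    for i in range(1,k):
        if st[i,4]>15: p=S[l==i];print('dark',st[i],c[i]+[u0,r0],np.nanmedian(p,0).round(1),np.nanmin(p,0).round(),np.nanmax(p,0).round())
    m=(z>8)&(z<22); q=S[m][:,:2].astype(np.float32);print('base',len(q),cv2.minAreaRect(q))
E
```

```text
top head 769 ((556.69677734375, 295.2405700683594), (182.8203887939453, 75.47472381591797), 2.1433818340301514) 193.28380274528126
dark [ 32  14  10  24 100] [242.39 166.14] [607.4 267.5 165.1] [568. 260.  61.] [634. 280. 190.]
dark [14 45 20  8 43] [231.23255814 189.25581395] [536.2 291.1 169.5] [532. 278. 146.] [546. 327. 187.]
dark [14 86 11 11 92] [224.19565217 230.89130435] [415.6 298.5 244.2] [403. 287. 234.] [429. 312. 250.]
base 1750 ((495.84893798828125, 268.5260009765625), (230.1707305908203, 303.00872802734375), 85.7214584350586)
scene head 1122 ((554.5597534179688, 297.36236572265625), (183.66299438476562, 77.81683349609375), 3.0508432388305664) 193.6439689608332
dark [122  11   9   9  58] [291.06896552 215.0862069 ] [544.5  60.5  67.7] [537.  48.  61.] [553.  70.  74.]
dark [ 94  56  14  13 145] [265.55172414 261.97241379] [411.5 308.7 242.7] [401. 296. 230.] [425. 316. 251.]
dark [115  62   8   5  19] [283.42105263 264.31578947] [453.3 209.7  98.2] [450. 199.  94.] [458. 216. 104.]
base 3367 ((595.0038452148438, 235.9658203125), (349.0052185058594, 404.5246276855469), 35.69366455078125)
```

View pics/scenecrop.png

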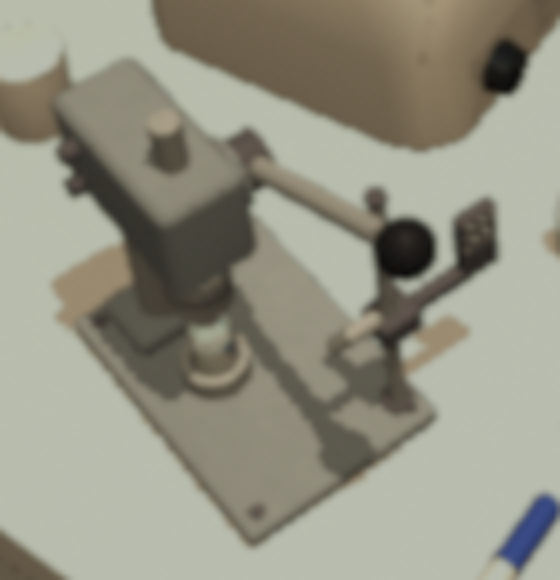

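View pics/topcrop.png

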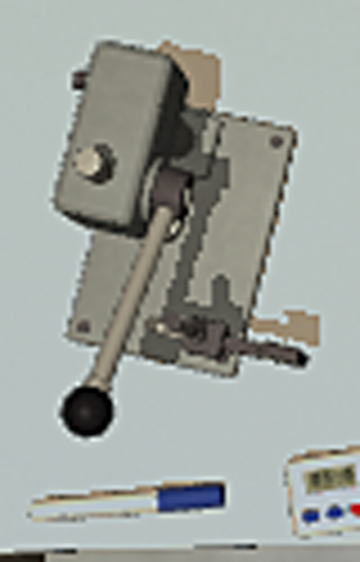

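```bash
python3 - <<'E'
from h import *
def ray(v,p):
    d=v['R'].T@np.linalg.inv(v['camera_matrix'])@np.array([*p,1]);return -v['R'].T@v['t'],d
def plane(v,p,z): o,d=ray(v,p);return o+d*(z-o[2])/d[2]
T=np.load('top.npz');S=np.load('scene.npz')
print('ball',plane(T,(224.2,230.9),241.7),plane(S,(265.55,261.97),241.7))
H=[]
for v,(u0,u1,r0,r1),nm in((T,(205,285,140,265),'T'),(S,(165,305,200,345),'S')):
    P=cloud(v)[r0:r1,u0:u1];z=P[...,2]
    m=((z>188)&(z<200)).astype(np.uint8)
    m=cv2.morphologyEx(m,cv2.MORPH_OPEN,np.ones((5,5)))
    k,l,st,c=cv2.connectedComponentsWithStats(m);i=1+np.argmax(st[1:,4])
    ct=cv2.findContours((l==i).astype(np.uint8),cv2.RETR_EXTERNAL,cv2.CHAIN_APPROX_NONE)[0][0][:,0]+[u0,r0]
    q=np.array([plane(v,p,195)[:2] for p in ct],np.float32);r=cv2.minAreaRect(q);print(nm,'head',r,cv2.boxPoints(r).round(1).tolist(),np.median(z[l==i]))
    m=((z>3)&(z<20)).astype(np.uint8)
    print('z base hist',np.histogram(z[(z>2)&(z<30)],bins=14,range=(2,30))[0])
# tab
P=cloud(S)[245:270,275:292];m=(P[...,2]>60)
p=P[m];print('tab S',len(p),p.min(0),p.max(0),np.median(p,0)); np.set_printoptions(linewidth=220)
print(P[...,2].round(0)); 
P=cloud(T)[205:225,245:276];print(P[...,2].round(0))
E
```

```text
ball [416.10583731 298.99404904 241.7       ] [411.90649763 307.4795115  241.7       ]
T head ((589.781494140625, 295.2802429199219), (51.24207305908203, 109.34937286376953), 75.39147186279297) [[530.4000244140625, 284.29998779296875], [636.2000122070312, 256.70001220703125], [649.2000122070312, 306.29998779296875], [543.2999877929688, 333.8999938964844]] 193.51493616609935
z base hist [427  64  48 147 336 453 399 225 110  80  49  41  10   9]
S head ((586.0372924804688, 300.7909240722656), (51.464500427246094, 112.91687774658203), 75.59846496582031) [[525.0, 289.8999938964844], [634.2999877929688, 261.79998779296875], [647.0999755859375, 311.70001220703125], [537.7999877929688, 339.79998779296875]] 193.83346997754734
z base hist [ 502   75   52  156  555 1227  909  305  110  105  119  136  107  100]
tab S 207 [447.6511554  190.55517382  83.86478133] [465.98144344 226.19776972 136.13582923] [453.26101594 207.35535857 113.99916222]
[[ -2.  -4.   3.  -2.  -2.  -4.  -2.  -3.   1.   0.  -1.  -2.  -3.  -0.   0.   1.  -1.]
 [  1.  -1.  -1.  -1.   1.   3.   1.   2.  -1.  -2.   1.   2.  -1.  
[... 4505 characters left out ...]
.  -1.   3.  -3.  89. 114. 133. 129. 128. 116. 102.  -2.  -2.  -6.]
 [ 14.  14.  16.  13.  12.   8.  10.  13.  12.  10.  10.  15.  11.  -6.  -2.  -9.  -2.  -4.  -5.  -2.  -0.   3.  -4.  -1.  -0.  -3.  96.  90.  -1.  -4.  -5.]
 [ -2.  -1.  -3.  -6.  -2.   9.  16.  15.  13.  12.  14.  16.   6.  -2.  -2.  -1.  -1.  -3.   3.  -4.   0.  -2.  -1.  -1.   1.  -7.   3.  nan  -3.  -1.  -1.]
 [  4.  -1.  -3.  -1.   1.  -4.   1.  -5.  -0.  10.  12.  10.  -3.  -3.  -2.   3.   3.  -4.   2.  -3.  -2.  -4.   0.  -3.  -0.  -3.  -2.  -5.  -3.  -2.  -2.]
 [  1.  -2.  -2.  -3.   0.  -1.  -0.  -3.  -1.   2.  -4.   0.  -7.  -2.  -0.   5.   1.  -2.  -3.  -5.   0.   1.  -8.  -2.  -1.  -7.  -3.  -4.  -4.  -4.  -5.]]
```

```bash
P='python3 -m pendant'; python3 -m pendant '[{"z":-0.32,"x":0.677,"y":-0.94,"rz":-0.2,"grip":88},{"z":-0.32,"x":0.677,"y":-0.94,"rz":-0.2,"grip":88},{"z":-0.32,"x":0.677,"y":-0.94,"rz":-0.2,"grip":88},{"z":-0.32,"x":0.677,"y":-0.94,"rz":-0.2,"grip":88},{"z":-0.32,"x":0.677,"y":-0.94,"rz":-0.2,"grip":88},{"z":-0.32,"x":0.677,"y":-0.94,"rz":-0.2,"grip":88},{"z":-0.32,"x":0.677,"y":-0.94,"rz":-0.2,"grip":88},{"z":-0.32,"x":0.677,"y":-0.94,"rz":-0.2,"grip":88},{"z":-0.32,"x":0.677,"y":-0.94,"rz":-0.2,"grip":88},{"z":-0.32,"x":0.677,"y":-0.94,"rz":-0.2,"grip":88}]'
cat > d.py <<'E'
import sys,numpy as np
from scipy.spatial.transform import Rotation as Ro
from rig import telemetry
# target x y z yaw(deg, of tool x axis in world), prints normalised shift/turn for tool pointing down
def go(x,y,z,yaw):
    s=telemetry.get_state();q=s['eef_rot'];R=Ro.from_quat([q[1],q[2],q[3],q[0]])
    c,n=np.cos(np.radians(yaw)),np.sin(np.radians(yaw))
    G=Ro.from_matrix([[c,n,0],[n,-c,0],[0,0,-1]])
    print('pos',np.round(s['ee_pos'],1),'t',s['clock'],'F',np.round(s['ft_force'],1),'w',s['gripper_width'],'q',np.round(s['qpos'],2))
    print('shift',(R.inv().apply(np.array([x,y,z])-s['ee_pos'])/250).round(4),'turn',((R.inv()*G).as_rotvec()/2/np.pi).round(4))
if __name__=='__main__': go(*map(float,sys.argv[1:]))
E
python3 d.py 380 295 340 165.5
```

```text
pos [ 203.9 -510.6  257.2] t 0.1 F [-0.1  0.1  0.2] w 88.06462567657843 q [-1.41  0.38  1.3   0.    1.46 -0.22]
shift [ 1.8491 -2.7319 -0.3272] turn [-0.000e+00 -3.000e-04 -3.993e-01]validation failed for argument at $[0]...
```

```bash
python3 -m pendant '[{"grip":88,"x":0.677,"y":-0.94,"z":-0.32,"rx":0,"ry":0,"rz":-0.2},{"grip":88,"x":0.677,"y":-0.94,"z":-0.32,"rx":0,"ry":0,"rz":-0.2},{"grip":88,"x":0.677,"y":-0.94,"z":-0.32,"rx":0,"ry":0,"rz":-0.2},{"grip":88,"x":0.677,"y":-0.94,"z":-0.32,"rx":0,"ry":0,"rz":-0.2},{"grip":88,"x":0.677,"y":-0.94,"z":-0.32,"rx":0,"ry":0,"rz":-0.2},{"grip":88,"x":0.677,"y":-0.94,"z":-0.32,"rx":0,"ry":0,"rz":-0.2},{"grip":88,"x":0.677,"y":-0.94,"z":-0.32,"rx":0,"ry":0,"rz":-0.2},{"grip":88,"x":0.677,"y":-0.94,"z":-0.32,"rx":0,"ry":0,"rz":-0.2},{"grip":88,"x":0.677,"y":-0.94,"z":-0.32,"rx":0,"ry":0,"rz":-0.2}]'
python3 d.py 380 295 340 165.5
```

```text
clock: 1.0
ee_pos: [274.0, -229.2, 337.8]
eef_rot: [0.0, 0.681, 0.732, -0.0]
ft_force: [0.4, -0.6, 0.3]
gripper_width: 88.2
grasp_force: 0.0
pos [ 274.  -229.2  337.8] t 1.0 F [ 0.4 -0.6  0.3] w 88.21382994448646 q [-1.03 -0.03  1.58  0.    1.58 -1.1 ]
shift [ 2.0612  0.5729 -0.009 ] turn [-0.      0.     -0.1983]
```

```bash
python3 -m pendant '[{"grip":88,"x":1,"y":0.28,"z":0,"rx":0,"ry":0,"rz":-0.1},{"grip":88,"x":1,"y":0.28,"z":0,"rx":0,"ry":0,"rz":-0.1},{"grip":88,"x":1,"y":0.28,"z":0,"rx":0,"ry":0,"rz":-0.1},{"grip":88,"x":1,"y":0.28,"z":0,"rx":0,"ry":0,"rz":-0.1},{"grip":88,"x":1,"y":0.28,"z":0,"rx":0,"ry":0,"rz":-0.1},{"grip":88,"x":1,"y":0.28,"z":0,"rx":0,"ry":0,"rz":-0.1}]'
python3 d.py 380 295 340 165.5
```

```text
clock: 1.6
ee_pos: [327.0, 28.6, 337.8]
eef_rot: [-0.0, 0.421, 0.907, 0.0]
ft_force: [0.1, -0.5, 0.1]
gripper_width: 88.1
grasp_force: 0.0
pos [327.   28.6 337.8] t 1.6 F [ 0.1 -0.5  0.1] w 88.05938497453408 q [-0.28 -0.09  1.64  0.    1.59 -0.98]
shift [ 0.6762  0.8503 -0.0079] turn [ 0.0001 -0.     -0.0979]
```

```bash
python3 -m pendant '[{"grip":88,"x":0.676,"y":0.85,"z":-0.008,"rx":0,"ry":0,"rz":-0.098},{"grip":88,"x":0.676,"y":0.85,"z":-0.008,"rx":0,"ry":0,"rz":-0.098},{"grip":88,"x":0.676,"y":0.85,"z":-0.008,"rx":0,"ry":0,"rz":-0.098},{"grip":88,"x":0.676,"y":0.85,"z":-0.008,"rx":0,"ry":0,"rz":-0.098},{"grip":88,"x":0.676,"y":0.85,"z":-0.008,"rx":0,"ry":0,"rz":-0.098},{"grip":88,"x":0.676,"y":0.85,"z":-0.008,"rx":0,"ry":0,"rz":-0.098},{"grip":88,"x":0.676,"y":0.85,"z":-0.008,"rx":0,"ry":0,"rz":-0.098}]'
python3 d.py 380 295 340 165.5
python3 - <<'E'
from h import *
from rig import viewer
v=viewer.snapshot('wrist');np.savez('w1.npz',**v);cv2.imwrite('pics/w1.png',v['frame'][:,:,::-1])
print(v['R'].round(3),v['t'])
for X in [(414,303,241.7),(453,207,134)]: print(proj(v,X))
E
```

```text
clock: 2.3
ee_pos: [382.6, 292.1, 338.8]
eef_rot: [-0.001, 0.128, 0.992, -0.0]
ft_force: [-0.1, -0.1, 0.1]
gripper_width: 88.0
grasp_force: 0.0
pos [382.6 292.1 338.8] t 2.3 F [-0.1 -0.1  0.1] w 87.99607675478518 q [ 0.41  0.21  1.31  0.    1.62 -0.91]
shift [ 0.013   0.0084 -0.0049] turn [-0.0001 -0.0002 -0.0007]
[[ 0.255  0.967 -0.001]
 [ 0.92  -0.242  0.307]
 [ 0.297 -0.079 -0.952]] [-378.85783433 -347.76974031  377.92073959]
[347.0776755  250.32368386]
[257.3059243  259.32446741]
```

View pics/w1.png

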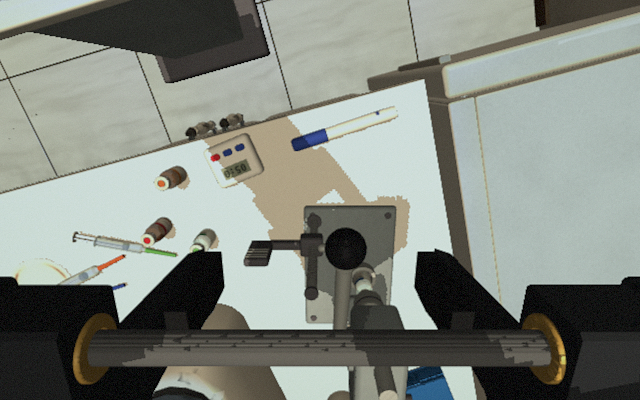

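The wrist view shows the ball at about (346,249), the tab top at (257,247) and the post at (312,245). The ball is almost exactly where my averaged estimate predicted it. Next I refine the numbers.

```bash
python3 - <<'E'
from h import *
v=np.load('w1.npz');F=v['frame'].astype(int);P=cloud(v)
def plane(p,z):
    d=v['R'].T@np.linalg.inv(v['camera_matrix'])@np.array([*p,1]);o=-v['R'].T@v['t'];return (o+d*(z-o[2])/d[2]).round(1)
m=np.zeros((400,640),np.uint8);m[215:290,318:380]=(F.max(-1)<50)[215:290,318:380]
m=cv2.morphologyEx(m,cv2.MORPH_OPEN,np.ones((9,9)))
(c,r)=cv2.minEnclosingCircle(cv2.findContours(m,0,1)[0][0]);print('ball',c,r,plane(c,241.7), np.nanmax(P[215:290,318:380][m[215:290,318:380]>0],0))
q=np.argwhere(((P[...,2]>126)&(P[...,2]<142)));q=q[(q[:,0]>225)&(q[:,0]<275)&(q[:,1]>235)&(q[:,1]<275)]
r=cv2.minAreaRect(q[:,::-1].astype(np.float32));b=cv2.boxPoints(r);print('tabtop',len(q),r,[plane(p,133.5).tolist() for p in b],plane(r[0],133.5),np.median(P[q[:,0],q[:,1]],0))
B=np.argwhere((P[...,2]>7)&(P[...,2]<20));B=B[(B[:,0]>200)&(B[:,0]<325)&(B[:,1]>298)&(B[:,1]<400)]
r=cv2.minAreaRect(B[:,::-1].astype(np.float32));print('base',[plane(p,12).tolist() for p in cv2.boxPoints(r)])
E
```

```text
ball (345.6449890136719, 248.55284118652344) 21.37881851196289 [412.4 302.4 241.7] [547.03076725 316.48682367 250.76053384]
tabtop 266 ((255.5, 260.0), (10.0, 25.0), 90.0) [[444.8, 194.1, 133.5], [451.3, 219.0, 133.5], [462.3, 215.6, 133.5], [455.7, 190.5, 133.5]] [453.5 204.8 133.5] [453.83140479 204.47584824 133.03830079]
base [[446.2, 252.3, 12.0], [477.5, 371.3, 12.0], [659.2, 336.0, 12.0], [624.2, 202.8, 12.0]]
```

```bash
python3 d.py 412.5 302.5 244 165.4
```

```text
pos [382.4 290.7 339. ] t 2.35 F [-0.5  0.3  0.1] w 87.80693049188616 q [ 0.4   0.21  1.31 -0.    1.62 -0.91]
shift [-0.1045  0.0769  0.3799] turn [-0.0002 -0.0002 -0.0007]
```

```bash
python3 -m pendant '[{"grip":70,"x":-0.104,"y":0.077,"z":0,"rx":0,"ry":0,"rz":-0.0007},{"grip":70,"x":-0.104,"y":0.077,"z":0.1,"rx":0,"ry":0,"rz":-0.0007},{"grip":70,"x":-0.104,"y":0.077,"z":0.1,"rx":0,"ry":0,"rz":-0.0007},{"grip":70,"x":-0.104,"y":0.077,"z":0.1,"rx":0,"ry":0,"rz":-0.0007}]'
python3 d.py 412.5 302.5 244 165.4;  python3 d.py 412.5 302.5 244 165.4
```

```text
clock: 2.75
ee_pos: [412.5, 300.9, 315.3]
eef_rot: [-0.0, 0.129, 0.992, -0.0]
ft_force: [0.0, -0.3, 0.8]
gripper_width: 69.9
grasp_force: 0.0
pos [412.5 300.9 315.3] t 2.75 F [ 0.  -0.3  0.8] w 69.85460943949136 q [ 0.4   0.27  1.29 -0.    1.58 -0.91]
shift [0.0017 0.0062 0.2851] turn [-0.0001 -0.0001 -0.0005]
pos [412.5 300.9 315.3] t 2.75 F [ 0.  -0.3  0.8] w 69.85460943949136 q [ 0.4   0.27  1.29 -0.    1.58 -0.91]
shift [0.0017 0.0062 0.2851] turn [-0.0001 -0.0001 -0.0005]
```

```bash
python3 -m pendant '[{"grip":70,"x":0.002,"y":0.006,"z":0.15,"rx":0,"ry":0,"rz":0},{"grip":70,"x":0.002,"y":0.006,"z":0.285,"rx":0,"ry":0,"rz":0},{"grip":70,"x":0.002,"y":0.006,"z":0.285,"rx":0,"ry":0,"rz":0},{"grip":70,"x":0.002,"y":0.006,"z":0.285,"rx":0,"ry":0,"rz":0}]'
python3 -m pendant '[{"grip":40,"x":0,"y":0,"z":0,"rx":0,"ry":0,"rz":0},{"grip":36,"x":0,"y":0,"z":0,"rx":0,"ry":0,"rz":0},{"grip":34,"x":0,"y":0,"z":0,"rx":0,"ry":0,"rz":0},{"grip":33,"x":0,"y":0,"z":0,"rx":0,"ry":0,"rz":0},{"grip":33,"x":0,"y":0,"z":0,"rx":0,"ry":0,"rz":0}]' 8
python3 - <<'E'
from h import *
from rig import viewer
v=viewer.snapshot('wrist');np.savez('w2.npz',**v);cv2.imwrite('pics/w2.png',v['frame'][:,:,::-1])
E
```

```text
clock: 3.15
ee_pos: [413.0, 303.4, 245.4]
eef_rot: [0.001, 0.128, 0.992, 0.0]
ft_force: [1.0, -0.6, -0.2]
gripper_width: 70.1
grasp_force: 0.0
clock: 3.65
ee_pos: [412.7, 303.6, 243.7]
eef_rot: [0.0, 0.128, 0.992, 0.0]
ft_force: [0.3, 0.2, 0.4]
gripper_width: 33.4
grasp_force: 0.0
```

View pics/w2.png

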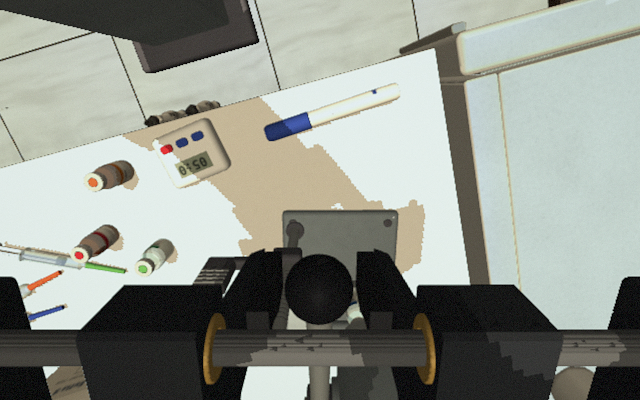

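```bash
python3 -m pendant '[{"grip":20,"x":0,"y":0,"z":0,"rx":0,"ry":0,"rz":0},{"grip":20,"x":0,"y":0,"z":0,"rx":0,"ry":0,"rz":0},{"grip":20,"x":0,"y":0,"z":0,"rx":0,"ry":0,"rz":0}]' 20
python3 -m pendant '[{"grip":20,"x":0.015,"y":0,"z":0.029,"rx":0,"ry":0,"rz":0},{"grip":20,"x":0.028,"y":0,"z":0.058,"rx":0,"ry":0,"rz":0},{"grip":20,"x":0.04,"y":0,"z":0.087,"rx":0,"ry":0,"rz":0},{"grip":20,"x":0.05,"y":0,"z":0.118,"rx":0,"ry":0,"rz":0}]'
python3 -m pendant '[{"grip":20,"x":0.009,"y":0,"z":0.031,"rx":0,"ry":0,"rz":0},{"grip":20,"x":0.016,"y":0,"z":0.062,"rx":0,"ry":0,"rz":0},{"grip":20,"x":0.02,"y":0,"z":0.087,"rx":0,"ry":0,"rz":0},{"grip":20,"x":0.024,"y":0,"z":0.112,"rx":0,"ry":0,"rz":0}]'
python3 -m pendant '[{"grip":20,"x":0,"y":0,"z":0.005,"rx":0,"ry":0,"rz":0}]'
python3 -m pendant '[{"grip":20,"x":0,"y":0,"z":0.005,"rx":0,"ry":0,"rz":0}]'
```

```text
clock: 4.0
ee_pos: [412.6, 303.5, 243.5]
eef_rot: [-0.0, 0.128, 0.992, -0.0]
ft_force: [-0.3, -0.0, 1.3]
gripper_width: 28.8
grasp_force: 20.0
clock: 4.4
ee_pos: [401.5, 306.4, 214.1]
eef_rot: [0.002, 0.128, 0.992, -0.0]
ft_force: [5.9, -5.8, 2.3]
gripper_width: 28.7
grasp_force: 20.0
clock: 4.8
ee_pos: [396.0, 307.9, 186.2]
eef_rot: [0.002, 0.128, 0.992, -0.0]
ft_force: [6.2, -5.8, 5.0]
gripper_width: 28.6
grasp_force: 20.0
clock: 4.9
ee_pos: [395.8, 307.9, 184.6]
eef_rot: [0.001, 0.128, 0.992, -0.0]
ft_force: [4.1, -4.9, 3.9]
gripper_width: 28.5
grasp_force: 20.0
clock: 5.0
ee_pos: [395.8, 307.9, 183.7]
eef_rot: [0.001, 0.128, 0.992, -0.0]
ft_force: [3.3, -5.1, 4.8]
gripper_width: 28.2
grasp_force: 20.0
```

```bash
python3 -m pendant '[{"grip":34,"x":0,"y":0,"z":0,"rx":0,"ry":0,"rz":0},{"grip":34,"x":0,"y":0,"z":0,"rx":0,"ry":0,"rz":0},{"grip":34,"x":0,"y":0,"z":0,"rx":0,"ry":0,"rz":0}]'
cat > ball.py <<'E'
from h import *
from rig import viewer,telemetry
from scipy.optimize import least_squares
import sys
v=viewer.snapshot('wrist');cv2.imwrite('pics/%s.png'%sys.argv[1],v['frame'][:,:,::-1])
s=telemetry.get_state();t=np.array(s['ee_pos']);P=cloud(v).reshape(-1,3)
e=np.array([.968,-.25,0]);n=np.array([.25,.968,0])
Q=np.stack([(P-t)@e,(P-t)@n,P[:,2]-t[2]],1)
q=Q[(np.abs(Q[:,1])<11)&(np.abs(Q[:,0])<16)&(np.abs(Q[:,2])<25)]
f=least_squares(lambda c:np.linalg.norm(q-c,axis=1)-15,[0,0,0],loss='soft_l1')
print('ball rel TCP in own axes',len(q),f.x.round(2),'rms',np.std(f.fun).round(2),'tcp',t.round(1),'F',np.round(s['ft_force'],1))
c=t+f.x[0]*e+f.x[1]*n+[0,0,f.x[2]];print('ball',c.round(1),'phi',np.arcsin((c[2]-165)/160))
E
python3 ball.py w3
```

```text
clock: 5.3
ee_pos: [394.4, 308.4, 183.2]
eef_rot: [-0.0, 0.128, 0.992, 0.0]
ft_force: [0.5, -0.2, -0.4]
gripper_width: 33.8
grasp_force: 0.0
ball rel TCP in own axes 3256 [ 6.49 -1.35 -7.51] rms 0.49 tcp [394.5 308.4 183.3] F [-0.1  0.2 -0. ]
ball [400.5 305.5 175.8] phi 0.06733237255485006
```

View pics/w3.png

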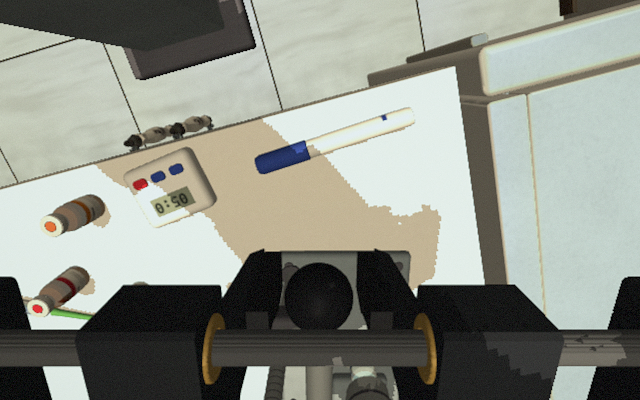

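```bash
python3 - <<'E'
from h import *
from scipy.optimize import least_squares
v=np.load('w2.npz');t=np.array([412.7,303.6,243.7]);P=cloud(v).reshape(-1,3)
e=np.array([.968,-.25,0]);n=np.array([.25,.968,0])
Q=np.stack([(P-t)@e,(P-t)@n,P[:,2]-t[2]],1)
q=Q[(np.abs(Q[:,1])<11)&(np.abs(Q[:,0])<16)&(np.abs(Q[:,2])<25)]
f=least_squares(lambda c:np.linalg.norm(q-c,axis=1)-15,[0,0,0],loss='soft_l1');print(len(q),f.x,np.std(f.fun))
E
```

```text
3332 [ 3.13417716 -1.27542394 -9.13644889] 0.4813331754826433
```

```bash
python3 -m pendant '[{"grip":36,"x":-0.025,"y":-0.005,"z":0.024,"rx":0,"ry":0,"rz":0},{"grip":36,"x":-0.025,"y":-0.005,"z":0.024,"rx":0,"ry":0,"rz":0},{"grip":36,"x":-0.025,"y":-0.005,"z":0.024,"rx":0,"ry":0,"rz":0},{"grip":20,"x":-0.025,"y":-0.005,"z":0.024,"rx":0,"ry":0,"rz":0},{"grip":20,"x":-0.025,"y":-0.005,"z":0.024,"rx":0,"ry":0,"rz":0},{"grip":20,"x":-0.025,"y":-0.005,"z":0.024,"rx":0,"ry":0,"rz":0},{"grip":20,"x":-0.025,"y":-0.005,"z":0.024,"rx":0,"ry":0,"rz":0}]' 20
for i in 1 2 3; do :; done
python3 -m pendant '[{"grip":20,"x":0,"y":0,"z":0.006,"rx":0,"ry":0,"rz":0},{"grip":20,"x":0,"y":0,"z":0.012,"rx":0,"ry":0,"rz":0}]' | grep -v rot
python3 -m pendant '[{"grip":20,"x":0,"y":0,"z":0.006,"rx":0,"ry":0,"rz":0},{"grip":20,"x":0,"y":0,"z":0.012,"rx":0,"ry":0,"rz":0}]' | grep -v rot
```

```text
clock: 6.05
ee_pos: [400.8, 306.3, 177.5]
eef_rot: [0.0, 0.128, 0.992, 0.001]
ft_force: [2.0, 5.4, -3.5]
gripper_width: 28.3
grasp_force: 20.0
clock: 6.25
ee_pos: [400.7, 306.3, 175.2]
ft_force: [-0.8, 6.4, 4.5]
gripper_width: 28.5
grasp_force: 20.0
clock: 6.45
ee_pos: [400.6, 306.3, 172.2]
ft_force: [-1.2, 5.3, 4.6]
gripper_width: 28.3
grasp_force: 20.0
```

```bash
python3 -m pendant '[{"grip":20,"x":0,"y":0,"z":0.006,"rx":0,"ry":0,"rz":0},{"grip":20,"x":0,"y":0,"z":0.012,"rx":0,"ry":0,"rz":0}]' | egrep 'ee|ft'
python3 -m pendant '[{"grip":20,"x":0,"y":0,"z":0.006,"rx":0,"ry":0,"rz":0},{"grip":20,"x":0,"y":0,"z":0.012,"rx":0,"ry":0,"rz":0}]' | egrep 'ee|ft'
```

```text
ee_pos: [400.6, 306.3, 169.2]
eef_rot: [0.001, 0.128, 0.992, 0.001]
ft_force: [-2.6, 5.1, 5.4]
ee_pos: [400.6, 306.3, 166.2]
eef_rot: [0.001, 0.128, 0.992, 0.001]
ft_force: [-0.8, 5.2, 3.9]
```

```bash
python3 -m pendant '[{"grip":20,"x":0,"y":0,"z":0.006,"rx":0,"ry":0,"rz":0},{"grip":20,"x":0,"y":0,"z":0.012,"rx":0,"ry":0,"rz":0}]' | egrep 'ee|ft'
python3 -m pendant '[{"grip":20,"x":0,"y":0,"z":0.006,"rx":0,"ry":0,"rz":0},{"grip":20,"x":0,"y":0,"z":0.012,"rx":0,"ry":0,"rz":0}]' | egrep 'ee|ft|wid'
```

```text
ee_pos: [400.7, 306.3, 163.2]
eef_rot: [0.001, 0.128, 0.992, 0.001]
ft_force: [-1.1, 5.6, 5.0]
ee_pos: [400.8, 306.3, 160.2]
eef_rot: [0.001, 0.128, 0.992, 0.001]
ft_force: [-0.5, 5.5, 5.5]
gripper_width: 28.5
```

```bash
python3 -m pendant '[{"grip":20,"x":0,"y":0,"z":0.006,"rx":0,"ry":0,"rz":0},{"grip":20,"x":0,"y":0,"z":0.012,"rx":0,"ry":0,"rz":0}]' | egrep 'pos|ft_'
python3 -m pendant '[{"grip":20,"x":0,"y":0,"z":0.006,"rx":0,"ry":0,"rz":0},{"grip":20,"x":-0.001,"y":0,"z":0.012,"rx":0,"ry":0,"rz":0}]' | egrep 'pos|ft_|wid'
```

```text
ee_pos: [400.9, 306.3, 157.3]
ft_force: [0.6, 6.4, 4.6]
ee_pos: [401.1, 306.2, 154.2]
ft_force: [-0.0, 5.8, 5.2]
gripper_width: 28.1
```

```bash
python3 -m pendant '[{"grip":20,"x":0,"y":0,"z":0.006,"rx":0,"ry":0,"rz":0},{"grip":20,"x":-0.001,"y":0,"z":0.012,"rx":0,"ry":0,"rz":0}]' | egrep 'pos|ft_'
python3 -m pendant '[{"grip":20,"x":0,"y":0,"z":0.006,"rx":0,"ry":0,"rz":0},{"grip":20,"x":-0.001,"y":0,"z":0.012,"rx":0,"ry":0,"rz":0}]' | egrep 'pos|ft_|wid'
```

```text
ee_pos: [401.4, 306.1, 151.2]
ft_force: [-0.9, 4.9, 5.0]
ee_pos: [401.7, 306.1, 148.2]
ft_force: [-0.2, 5.8, 4.8]
gripper_width: 28.5
```

```bash
python3 -m pendant '[{"grip":20,"x":0,"y":0,"z":0.006,"rx":0,"ry":0,"rz":0},{"grip":20,"x":-0.002,"y":0,"z":0.012,"rx":0,"ry":0,"rz":0}]' | egrep 'pos|ft_'
python3 -m pendant '[{"grip":20,"x":0,"y":0,"z":0.006,"rx":0,"ry":0,"rz":0},{"grip":20,"x":-0.002,"y":0,"z":0.012,"rx":0,"ry":0,"rz":0}]' | egrep 'pos|ft_|wid'
```

```text
ee_pos: [402.1, 305.9, 145.2]
ft_force: [-1.6, 5.5, 4.7]
ee_pos: [402.6, 305.8, 142.1]
ft_force: [-1.3, 6.4, 3.7]
gripper_width: 28.2
```

```bash
python3 -m pendant '[{"grip":20,"x":0,"y":0,"z":0.006,"rx":0,"ry":0,"rz":0},{"grip":20,"x":-0.002,"y":0,"z":0.012,"rx":0,"ry":0,"rz":0}]' | egrep 'pos|ft_'
python3 -m pendant '[{"grip":20,"x":0,"y":0,"z":0.006,"rx":0,"ry":0,"rz":0},{"grip":20,"x":-0.002,"y":0,"z":0.012,"rx":0,"ry":0,"rz":0}]' | egrep 'pos|ft_|wid'
```

```text
ee_pos: [403.1, 305.7, 139.1]
ft_force: [-1.1, 5.9, 5.1]
ee_pos: [403.7, 305.5, 136.2]
ft_force: [-0.7, 6.0, 5.4]
gripper_width: 28.0
```

```bash
python3 -m pendant '[{"grip":20,"x":0,"y":0,"z":0.006,"rx":0,"ry":0,"rz":0},{"grip":20,"x":-0.003,"y":0,"z":0.012,"rx":0,"ry":0,"rz":0}]' | egrep 'pos|ft_'
python3 -m pendant '[{"grip":20,"x":0,"y":0,"z":0.006,"rx":0,"ry":0,"rz":0}]' | egrep 'pos|ft_|wid'
```

```text
ee_pos: [404.3, 305.4, 133.1]
ft_force: [-1.4, 6.7, 3.9]
ee_pos: [404.5, 305.4, 131.7]
ft_force: [0.6, 5.3, 5.5]
gripper_width: 28.1
```

```bash
python3 -m pendant '[{"grip":20,"x":-0.001,"y":0,"z":0.006,"rx":0,"ry":0,"rz":0}]' | egrep 'pos|ft_|wid'; python3 ball.py w4
```

```text
ee_pos: [404.8, 305.3, 130.3]
ft_force: [0.6, 4.4, 7.9]
gripper_width: 28.4
ball rel TCP in own axes 3826 [-0.67 -0.88 -0.49] rms 0.49 tcp [404.9 305.2 130.2] F [-0.6  5.7  5.3]
ball [404.  304.6 129.7] phi -0.22258068639014003
```

```bash
python3 -m pendant '[{"grip":20,"x":-0.001,"y":0,"z":0.006,"rx":0,"ry":0,"rz":0}]' | egrep 'pos|ft_|wid';python3 -m pendant '[{"grip":20,"x":-0.001,"y":0,"z":0.003,"rx":0,"ry":0,"rz":0}]' | egrep 'pos|ft_|wid'
```

```text
ee_pos: [405.1, 305.2, 129.1]
ft_force: [-0.6, 4.9, 9.0]
gripper_width: 27.9
ee_pos: [405.3, 305.2, 128.3]
ft_force: [-1.3, 4.4, 10.0]
gripper_width: 28.0
```

```bash
python3 -m pendant '[{"grip":20,"x":-0.001,"y":0,"z":0.003,"rx":0,"ry":0,"rz":0}]' | egrep 'pos|ft_|wid';python3 -m pendant '[{"grip":20,"x":0,"y":0,"z":0.003,"rx":0,"ry":0,"rz":0}]' | egrep 'pos|ft_|wid'
```

```text
ee_pos: [405.5, 305.1, 127.7]
ft_force: [-2.5, 5.7, 10.8]
gripper_width: 27.8
ee_pos: [405.6, 305.1, 127.0]
ft_force: [-1.1, 3.8, 11.8]
gripper_width: 27.8
```

```bash
python3 -m pendant '[{"grip":20,"x":0,"y":0,"z":0,"rx":0,"ry":0,"rz":0},{"grip":20,"x":0,"y":0,"z":0,"rx":0,"ry":0,"rz":0},{"grip":20,"x":0,"y":0,"z":0,"rx":0,"ry":0,"rz":0}]'; python3 -m pendant '[{"grip":40,"x":0,"y":0,"z":0,"rx":0,"ry":0,"rz":0},{"grip":50,"x":0,"y":0,"z":0,"rx":0,"ry":0,"rz":0},{"grip":60,"x":0,"y":0,"z":0,"rx":0,"ry":0,"rz":0}]' ; python3 ball.py w5
```

```text
clock: 10.0
ee_pos: [405.6, 305.1, 127.0]
eef_rot: [0.001, 0.128, 0.992, 0.001]
ft_force: [-0.4, 4.7, 8.7]
gripper_width: 27.9
grasp_force: 19.6
clock: 10.3
ee_pos: [404.6, 304.0, 125.4]
eef_rot: [-0.0, 0.128, 0.992, -0.0]
ft_force: [-0.3, -0.2, -1.1]
gripper_width: 49.9
grasp_force: 0.0
ball rel TCP in own axes 3761 [-0.06  0.37  1.26] rms 0.48 tcp [404.6 304.1 125.4] F [-0.2 -0.7 -0.7]
ball [404.7 304.4 126.7] phi -0.24168655207816533
```

```bash
python3 -m pendant '[{"grip":60,"x":0,"y":0,"z":-0.1,"rx":0,"ry":0,"rz":0},{"grip":60,"x":0,"y":0,"z":-0.3,"rx":0,"ry":0,"rz":0},{"grip":60,"x":0,"y":0,"z":-0.5,"rx":0,"ry":0,"rz":0},{"grip":60,"x":0,"y":0,"z":-0.5,"rx":0,"ry":0,"rz":0}]' ; python3 d.py 453.6 204.7 250 75.4
```

```text
clock: 10.75
ee_pos: [406.5, 305.0, 256.5]
eef_rot: [0.005, 0.128, 0.992, 0.003]
ft_force: [0.1, 0.5, -0.8]
gripper_width: 60.3
grasp_force: 0.0
pos [406.5 305.  256.5] t 10.75 F [ 0.1  0.5 -0.8] w 60.34011866853335 q [ 0.41  0.3   1.42 -0.    1.41 -0.9 ]
shift [-0.2839 -0.3406  0.0264] turn [0.002  0.0003 0.2497]
```

```bash
python3 -m pendant '[{"grip":50,"x":-0.284,"y":-0.341,"z":0.02,"rx":0,"ry":0,"rz":0.25},{"grip":50,"x":-0.284,"y":-0.341,"z":0.02,"rx":0,"ry":0,"rz":0.25},{"grip":50,"x":-0.284,"y":-0.341,"z":0.02,"rx":0,"ry":0,"rz":0.25},{"grip":50,"x":-0.284,"y":-0.341,"z":0.02,"rx":0,"ry":0,"rz":0.25},{"grip":50,"x":-0.284,"y":-0.341,"z":0.02,"rx":0,"ry":0,"rz":0.25},{"grip":50,"x":-0.284,"y":-0.341,"z":0.02,"rx":0,"ry":0,"rz":0.25},{"grip":50,"x":-0.284,"y":-0.341,"z":0.02,"rx":0,"ry":0,"rz":0.25},{"grip":50,"x":-0.284,"y":-0.341,"z":0.02,"rx":0,"ry":0,"rz":0.25},{"grip":50,"x":-0.284,"y":-0.341,"z":0.02,"rx":0,"ry":0,"rz":0.25},{"grip":50,"x":-0.284,"y":-0.341,"z":0.02,"rx":0,"ry":0,"rz":0.25},{"grip":50,"x":-0.284,"y":-0.341,"z":0.02,"rx":0,"ry":0,"rz":0.25},{"grip":50,"x":-0.284,"y":-0.341,"z":0.02,"rx":0,"ry":0,"rz":0.25}]' 
python3 - <<'E'
from h import *
from rig import viewer
v=viewer.snapshot('wrist');np.savez('w6.npz',**v);cv2.imwrite('pics/w6.png',v['frame'][:,:,::-1])
P=cloud(v).reshape(-1,3);q=P[(P[:,2]>127)&(P[:,2]<140)&(np.abs(P[:,0]-453.6)<25)&(np.abs(P[:,1]-204.7)<25)]
print(len(q),np.median(q,0),cv2.minAreaRect(q[:,:2].astype(np.float32)))
E
python3 d.py 453.6 204.7 120 75.4
```

```text
clock: 11.95
ee_pos: [451.6, 203.7, 244.9]
eef_rot: [-0.0, 0.792, 0.611, -0.001]
ft_force: [-0.2, -0.8, -0.4]
gripper_width: 50.3
grasp_force: 0.0
521 [456.46618453 205.30642845 133.29534413] ((456.4848327636719, 204.35850524902344), (24.955888748168945, 10.600157737731934), 75.26819610595703)
pos [451.7 203.7 245.1] t 12.0 F [-0.2 -0.6 -0.5] w 49.912448640790984 q [ 0.18  0.3   1.47 -0.    1.38  0.44]
shift [0.0061 0.0071 0.5003] turn [-0.0002  0.0001 -0.    ]
```

View pics/w6.png

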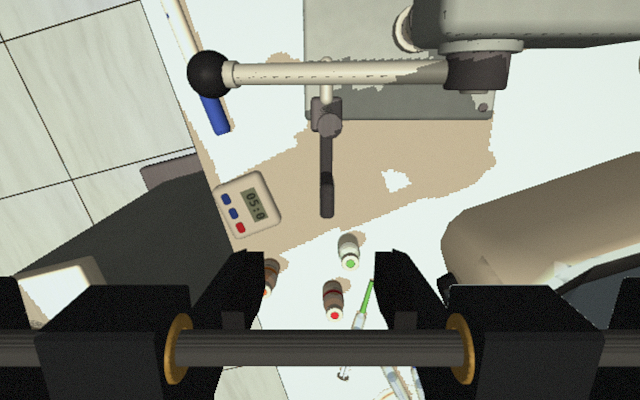

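The wrist view shows the tab at (327,195) with fingers straddling that line, the lever rod down over the pin, and nothing else in the way. Descending onto the tab.

```bash
python3 -m pendant '[{"grip":50,"x":0.007,"y":0.014,"z":0.2,"rx":0,"ry":0,"rz":0},{"grip":50,"x":0.007,"y":0.014,"z":0.35,"rx":0,"ry":0,"rz":0},{"grip":50,"x":0.007,"y":0.014,"z":0.44,"rx":0,"ry":0,"rz":0},{"grip":50,"x":0.007,"y":0.014,"z":0.5,"rx":0,"ry":0,"rz":0},{"grip":50,"x":0.007,"y":0.014,"z":0.5,"rx":0,"ry":0,"rz":0},{"grip":30,"x":0.007,"y":0.014,"z":0.5,"rx":0,"ry":0,"rz":0},{"grip":18,"x":0.007,"y":0.014,"z":0.5,"rx":0,"ry":0,"rz":0},{"grip":5,"x":0.007,"y":0.014,"z":0.5,"rx":0,"ry":0,"rz":0},{"grip":5,"x":0.007,"y":0.014,"z":0.5,"rx":0,"ry":0,"rz":0},{"grip":5,"x":0.007,"y":0.014,"z":0.5,"rx":0,"ry":0,"rz":0},{"grip":5,"x":0.007,"y":0.014,"z":0.5,"rx":0,"ry":0,"rz":0}]' 25
```

```text
clock: 13.1
ee_pos: [457.1, 204.3, 121.2]
eef_rot: [0.001, 0.792, 0.611, 0.001]
ft_force: [5.1, -2.9, -0.8]
gripper_width: 9.4
grasp_force: 25.0
```

```bash
python3 -m pendant '[{"grip":5,"x":0,"y":0.005,"z":0,"rx":0,"ry":0,"rz":0},{"grip":5,"x":0,"y":0.005,"z":0,"rx":0,"ry":0,"rz":0},{"grip":5,"x":0,"y":0.005,"z":-0.01,"rx":0,"ry":0,"rz":0},{"grip":5,"x":0,"y":0.005,"z":-0.02,"rx":0,"ry":0,"rz":0}]' | egrep 'pos|ft_|wid'
python3 -m pendant '[{"grip":5,"x":0,"y":0,"z":-0.012,"rx":0,"ry":0,"rz":0},{"grip":5,"x":0,"y":0,"z":-0.024,"rx":0,"ry":0,"rz":0},{"grip":5,"x":0,"y":0,"z":-0.036,"rx":0,"ry":0,"rz":0},{"grip":5,"x":0,"y":0,"z":-0.048,"rx":0,"ry":0,"rz":0}]' | egrep 'pos|ft_|wid'
```

```text
ee_pos: [457.1, 204.3, 125.6]
ft_force: [4.4, -0.2, -5.6]
gripper_width: 9.8
ee_pos: [457.1, 204.3, 138.0]
ft_force: [5.4, -0.4, -5.4]
gripper_width: 9.4
```

```bash
python3 -m pendant '[{"grip":5,"x":0,"y":0,"z":-0.01,"rx":0,"ry":0,"rz":0},{"grip":5,"x":0,"y":0,"z":-0.02,"rx":0,"ry":0,"rz":0},{"grip":5,"x":0,"y":0,"z":-0.03,"rx":0,"ry":0,"rz":0},{"grip":5,"x":0,"y":0,"z":-0.04,"rx":0,"ry":0,"rz":0}]' | egrep 'pos|ft_|wid'
python3 -m pendant '[{"grip":5,"x":0,"y":0,"z":-0.005,"rx":0,"ry":0,"rz":0},{"grip":5,"x":0,"y":0,"z":-0.01,"rx":0,"ry":0,"rz":0}]' | egrep 'pos|ft_|wid'
python3 -m pendant '[{"grip":5,"x":0,"y":0,"z":-0.005,"rx":0,"ry":0,"rz":0}]' | egrep 'pos|ft_'
```

```text
ee_pos: [457.1, 204.3, 148.0]
ft_force: [5.7, 0.3, -5.8]
gripper_width: 9.9
ee_pos: [457.1, 204.3, 150.5]
ft_force: [5.0, -0.0, -6.0]
gripper_width: 10.0
ee_pos: [457.1, 204.3, 151.7]
ft_force: [5.7, 0.3, -6.1]
```

```bash
python3 -m pendant '[{"grip":5,"x":0,"y":0,"z":-0.005,"rx":0,"ry":0,"rz":0}]' | egrep 'pos|ft_f'
python3 -m pendant '[{"grip":5,"x":0,"y":0,"z":-0.004,"rx":0,"ry":0,"rz":0}]' | egrep 'pos|ft_f'
```

```text
ee_pos: [457.1, 204.3, 152.9]
ft_force: [5.7, 0.6, -6.3]
ee_pos: [457.1, 204.3, 153.9]
ft_force: [5.1, -0.2, -6.2]
```

```bash
python3 -m pendant '[{"grip":5,"x":0,"y":0,"z":-0.003,"rx":0,"ry":0,"rz":0}]' | egrep 'pos|ft_f'
python3 -m pendant '[{"grip":5,"x":0,"y":0,"z":-0.003,"rx":0,"ry":0,"rz":0}]' | egrep 'pos|ft_f'
```

```text
ee_pos: [457.1, 204.3, 154.7]
ft_force: [5.4, 0.2, -5.9]
ee_pos: [457.1, 204.3, 155.4]
ft_force: [4.8, 0.5, -5.6]
```

```bash
for i in 1; do python3 -m pendant '[{"grip":5,"x":0,"y":0,"z":-0.003,"rx":0,"ry":0,"rz":0}]' | egrep 'pos|ft_f'; done
python3 -m pendant '[{"grip":5,"x":0,"y":0,"z":-0.003,"rx":0,"ry":0,"rz":0}]' | egrep 'pos|ft_f'
```

```text
ee_pos: [457.1, 204.3, 156.2]
ft_force: [6.2, -0.6, -4.5]
ee_pos: [457.1, 204.3, 156.9]
ft_force: [5.1, 0.2, -5.9]
```

```bash
python3 -m pendant '[{"grip":5,"x":0,"y":0,"z":-0.003,"rx":0,"ry":0,"rz":0}]' | egrep 'pos|ft_f'
python3 -m pendant '[{"grip":5,"x":0,"y":0,"z":-0.002,"rx":0,"ry":0,"rz":0}]' | egrep 'pos|ft_f'
```

```text
ee_pos: [457.1, 204.3, 157.6]
ft_force: [5.2, -0.3, -6.9]
ee_pos: [457.1, 204.3, 158.1]
ft_force: [4.8, -1.1, -5.4]
```

```bash
python3 -m pendant '[{"grip":5,"x":0,"y":0,"z":-0.002,"rx":0,"ry":0,"rz":0}]' | egrep 'pos|ft_f'
python3 -m pendant '[{"grip":5,"x":0,"y":0,"z":-0.002,"rx":0,"ry":0,"rz":0}]' | egrep 'pos|ft_f'
```

```text
ee_pos: [457.1, 204.3, 158.6]
ft_force: [5.9, 0.3, -7.2]
ee_pos: [457.1, 204.3, 159.0]
ft_force: [5.7, 0.3, -9.0]
```

```bash
python3 -m pendant '[{"grip":5,"x":0,"y":0,"z":-0.002,"rx":0,"ry":0,"rz":0}]' | egrep 'pos|ft_f'
python3 -m pendant '[{"grip":5,"x":0,"y":0,"z":-0.002,"rx":0,"ry":0,"rz":0}]' | egrep 'pos|ft_f'
```

```text
ee_pos: [457.1, 204.3, 159.3]
ft_force: [6.6, 0.8, -9.3]
ee_pos: [457.1, 204.3, 159.7]
ft_force: [7.7, 1.1, -11.1]
```

```bash
python3 -m pendant '[{"grip":5,"x":0,"y":0,"z":-0.002,"rx":0,"ry":0,"rz":0}]' | egrep 'pos|ft_f'
```

```text
ee_pos: [457.1, 204.3, 160.1]
ft_force: [8.7, 2.0, -12.6]
```

```bash
python3 -m pendant '[{"grip":5,"x":0,"y":0,"z":0.003,"rx":0,"ry":0,"rz":0},{"grip":5,"x":0,"y":0,"z":0.003,"rx":0,"ry":0,"rz":0},{"grip":5,"x":0,"y":0,"z":0.003,"rx":0,"ry":0,"rz":0}]'| egrep 'pos|ft_f'
python3 -m pendant '[{"grip":14,"x":0,"y":0,"z":0.003,"rx":0,"ry":0,"rz":0},{"grip":20,"x":0,"y":0,"z":0.003,"rx":0,"ry":0,"rz":0},{"grip":40,"x":0,"y":0,"z":0.003,"rx":0,"ry":0,"rz":0},{"grip":50,"x":0,"y":0,"z":0.003,"rx":0,"ry":0,"rz":0},{"grip":50,"x":0,"y":0,"z":-0.1,"rx":0,"ry":0,"rz":0},{"grip":50,"x":0,"y":0,"z":-0.25,"rx":0,"ry":0,"rz":0},{"grip":50,"x":0,"y":0,"z":-0.4,"rx":0,"ry":0,"rz":0},{"grip":50,"x":0,"y":0,"z":-0.4,"rx":0,"ry":0,"rz":0}]'
python3 - <<'E'
from h import *
from rig import viewer
v=viewer.snapshot('wrist');np.savez('w7.npz',**v);cv2.imwrite('pics/w7.png',v['frame'][:,:,::-1])
P=cloud(v);p=P.reshape(-1,3);q=p[(p[:,2]>150)&(p[:,2]<185)&(np.abs(p[:,0]-456)<18)&(np.abs(p[:,1]-204.7)<15)]
print('tab top',len(q),np.median(q,0),np.percentile(q[:,2],95))
# ball
from scipy.optimize import least_squares
b=p[(np.hypot(p[:,0]-404.7,p[:,1]-304.5)<13)&(p[:,2]>120)&(p[:,2]<150)];f=least_squares(lambda c:np.linalg.norm(b-c,axis=1)-15,[404.7,304.5,127],loss='soft_l1');print('ball',len(b),f.x)
# lever rod top profile
e=np.array([.968,-.25]);d=(p[:,:2]-f.x[:2])@e;n=(p[:,:2]-f.x[:2])@[.25,.968]
for a in range(25,110,12):
    m=(abs(d-a)<2)&(abs(n)<9)&(p[:,2]>115);print(a,m.sum(),np.percentile(p[m,2],95).round(1) if m.any() else '')
E
python3 d.py 404.5 304.5 245 165.4
```

```text
ee_pos: [457.1, 204.3, 159.8]
ft_force: [6.2, 0.3, -5.3]
clock: 17.0
ee_pos: [458.2, 204.7, 264.3]
eef_rot: [0.002, 0.792, 0.611, 0.004]
ft_force: [0.6, 0.0, -0.1]
gripper_width: 49.9
grasp_force: 0.0
tab top 718 [456.91675629 207.35391775 171.33314811] 172.88709559873638
ball 1226 [404.26684834 304.89433238 128.87129177]
25 116 142.3
37 125 145.1
49 123 148.0
61 130 150.5
73 169 153.2
85 132 156.0
97 148 159.1
109 144 161.9
pos [457.4 204.5 261.7] t 17.05 F [-0.  -0.4 -0.3] w 49.855049543493465 q [0.18 0.29 1.42 0.   1.42 0.44]
shift [ 0.3332 -0.3063  0.0662] turn [ 0.0008  0.0003 -0.2503]
```

View pics/w7.png

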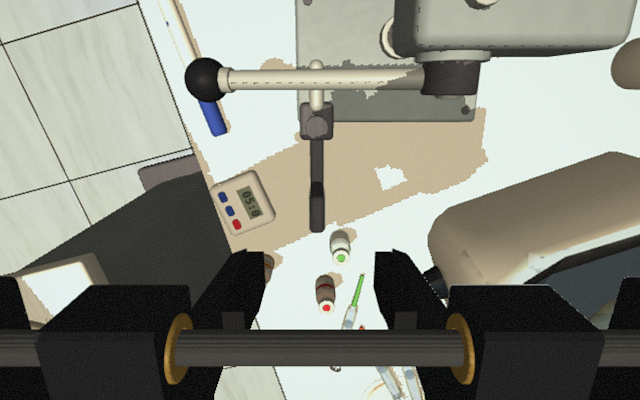

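The view shows the stop up against the rod (pin meets the rod at (316,85)) and tab now at (317,205). The measured rod slope puts the lever at about 0.73 rad, so contact is consistent. Now back to the ball to raise it.

```bash
python3 -m pendant '[{"grip":60,"x":0.333,"y":-0.306,"z":0.066,"rx":0,"ry":0,"rz":-0.25},{"grip":60,"x":0.333,"y":-0.306,"z":0.066,"rx":0,"ry":0,"rz":-0.25},{"grip":60,"x":0.333,"y":-0.306,"z":0.066,"rx":0,"ry":0,"rz":-0.25},{"grip":60,"x":0.333,"y":-0.306,"z":0.066,"rx":0,"ry":0,"rz":-0.25},{"grip":60,"x":0.333,"y":-0.306,"z":0.066,"rx":0,"ry":0,"rz":-0.25},{"grip":60,"x":0.333,"y":-0.306,"z":0.066,"rx":0,"ry":0,"rz":-0.25},{"grip":60,"x":0.333,"y":-0.306,"z":0.066,"rx":0,"ry":0,"rz":-0.25},{"grip":60,"x":0.333,"y":-0.306,"z":0.066,"rx":0,"ry":0,"rz":-0.25},{"grip":60,"x":0.333,"y":-0.306,"z":0.066,"rx":0,"ry":0,"rz":-0.25},{"grip":60,"x":0.333,"y":-0.306,"z":0.066,"rx":0,"ry":0,"rz":-0.25},{"grip":60,"x":0.333,"y":-0.306,"z":0.066,"rx":0,"ry":0,"rz":-0.25},{"grip":60,"x":0.333,"y":-0.306,"z":0.066,"rx":0,"ry":0,"rz":-0.25}]' 
python3 d.py 404.5 304.5 128 165.4
```

```text
clock: 18.25
ee_pos: [403.6, 304.0, 242.1]
eef_rot: [-0.001, 0.128, 0.992, -0.001]
ft_force: [-0.1, -0.6, 0.2]
gripper_width: 60.1
grasp_force: 0.0
pos [403.6 304.  242.1] t 18.25 F [-0.1 -0.6  0.2] w 60.08500017881559 q [ 0.41  0.32  1.44  0.    1.38 -0.9 ]
shift [-0.004   0.0034  0.4562] turn [-0.0002 -0.0003 -0.0002]
```

```bash
python3 -m pendant '[{"grip":60,"x":-0.004,"y":0.003,"z":0.18,"rx":0,"ry":0,"rz":0},{"grip":60,"x":-0.004,"y":0.003,"z":0.34,"rx":0,"ry":0,"rz":0},{"grip":60,"x":-0.004,"y":0.003,"z":0.45,"rx":0,"ry":0,"rz":0},{"grip":60,"x":-0.004,"y":0.003,"z":0.455,"rx":0,"ry":0,"rz":0},{"grip":60,"x":-0.004,"y":0.003,"z":0.455,"rx":0,"ry":0,"rz":0},{"grip":36,"x":-0.004,"y":0.003,"z":0.455,"rx":0,"ry":0,"rz":0},{"grip":36,"x":-0.004,"y":0.003,"z":0.455,"rx":0,"ry":0,"rz":0}]' | egrep 'pos|ft_f'; python3 ball.py w8
```

```text
ee_pos: [405.7, 305.0, 130.9]
ft_force: [-0.0, 0.1, -0.5]
ball rel TCP in own axes 3853 [-1.2  -0.76 -1.73] rms 0.55 tcp [405.6 304.9 130.7] F [0.4 0.4 0.4]
ball [404.3 304.5 129. ] phi -0.22722741548920453
```

```bash
python3 -m pendant '[{"grip":20,"x":0.004,"y":-0.003,"z":0.003,"rx":0,"ry":0,"rz":0},{"grip":20,"x":0.004,"y":-0.003,"z":0.003,"rx":0,"ry":0,"rz":0},{"grip":20,"x":0.004,"y":-0.003,"z":0.003,"rx":0,"ry":0,"rz":0}]' 25 | egrep 'ft_f|wid|grasp'
python3 -m pendant '[{"grip":20,"x":0.007,"y":0,"z":-0.04,"rx":0,"ry":0,"rz":0},{"grip":20,"x":0.013,"y":0,"z":-0.079,"rx":0,"ry":0,"rz":0},{"grip":20,"x":0.015,"y":0,"z":-0.111,"rx":0,"ry":0,"rz":0},{"grip":20,"x":0.016,"y":0,"z":-0.143,"rx":0,"ry":0,"rz":0},{"grip":20,"x":0.015,"y":0,"z":-0.175,"rx":0,"ry":0,"rz":0},{"grip":20,"x":0.013,"y":0,"z":-0.207,"rx":0,"ry":0,"rz":0},{"grip":20,"x":0.009,"y":0,"z":-0.239,"rx":0,"ry":0,"rz":0},{"grip":20,"x":0.003,"y":0,"z":-0.27,"rx":0,"ry":0,"rz":0},{"grip":20,"x":-0.004,"y":0,"z":-0.301,"rx":0,"ry":0,"rz":0},{"grip":20,"x":-0.013,"y":0,"z":-0.332,"rx":0,"ry":0,"rz":0}]' | egrep 'pos|ft_f|wid'
python3 ball.py w9
```

```text
ft_force: [0.0, 7.1, 0.1]
gripper_width: 27.5
grasp_force: 24.9
ee_pos: [406.2, 304.7, 211.4]
ft_force: [-1.1, 10.4, -7.7]
gripper_width: 27.7
ball rel TCP in own axes 3714 [ 0.15 -0.82 -1.48] rms 0.48 tcp [406.7 304.7 212.5] F [-3.5  7.5 -1.4]
ball [406.6 303.9 211. ] phi 0.29185715254184663
```

Following well; continuing to the top.

```bash
python3 -m pendant '[{"grip":20,"x":-0.01,"y":0,"z":-0.03,"rx":0,"ry":0,"rz":0},{"grip":20,"x":-0.021,"y":0,"z":-0.06,"rx":0,"ry":0,"rz":0},{"grip":20,"x":-0.031,"y":0,"z":-0.085,"rx":0,"ry":0,"rz":0},{"grip":20,"x":-0.037,"y":0,"z":-0.096,"rx":0,"ry":0,"rz":0}]' | egrep 'pos|ft_f|wid'
python3 -m pendant '[{"grip":20,"x":-0.005,"y":0,"z":-0.008,"rx":0,"ry":0,"rz":0}]' | egrep 'pos|ft_f|wid'
python3 ball.py w10
```

```text
ee_pos: [415.4, 302.4, 235.6]
ft_force: [-3.2, 10.4, -6.7]
gripper_width: 27.7
ee_pos: [416.3, 302.1, 237.3]
ft_force: [-4.5, 10.6, -5.8]
gripper_width: 27.5
ball rel TCP in own axes 3701 [ 0.42 -0.78 -0.44] rms 0.48 tcp [416.4 302.1 237.5] F [-3.   9.5 -4.3]
ball [416.6 301.3 237.1] phi 0.467285991923548
```

```bash
python3 -m pendant '[{"grip":20,"x":-0.004,"y":0,"z":-0.008,"rx":0,"ry":0,"rz":0}]' | egrep 'pos|ft_f'
python3 -m pendant '[{"grip":20,"x":-0.004,"y":0,"z":-0.008,"rx":0,"ry":0,"rz":0}]' | egrep 'pos|ft_f'
```

```text
ee_pos: [417.1, 301.9, 239.1]
ft_force: [-2.6, 10.2, -6.5]
ee_pos: [418.2, 301.7, 241.1]
ft_force: [-2.5, 10.2, -6.1]
```

```bash
python3 -m pendant '[{"grip":34,"x":0,"y":0,"z":0,"rx":0,"ry":0,"rz":0},{"grip":40,"x":0,"y":0,"z":0,"rx":0,"ry":0,"rz":0},{"grip":50,"x":0,"y":0,"z":0,"rx":0,"ry":0,"rz":0}]' | egrep 'pos|ft_f'; python3 ball.py w11
```

```text
ee_pos: [419.3, 300.1, 241.9]
ft_force: [-0.2, -0.2, -0.2]
ball rel TCP in own axes 3794 [-0.79  0.52 -0.72] rms 0.47 tcp [419.3 300.1 241.9] F [-0.1 -0.4  0.1]
ball [418.7 300.8 241.2] phi 0.49603207480609435
```

```bash
python3 -m pendant '[{"grip":60,"x":0,"y":0,"z":-0.15,"rx":0,"ry":0,"rz":0},{"grip":60,"x":0,"y":0,"z":-0.3,"rx":0,"ry":0,"rz":0},{"grip":60,"x":0,"y":0,"z":-0.4,"rx":0,"ry":0,"rz":0},{"grip":60,"x":0,"y":0,"z":-0.4,"rx":0,"ry":0,"rz":0},{"grip":60,"x":0,"y":0,"z":-0.4,"rx":0,"ry":0,"rz":0}]' | egrep 'pos|ft_f'
python3 - <<'E'
from h import *
from rig import viewer
v=viewer.snapshot('wrist');p=cloud(v).reshape(-1,3)
q=p[(p[:,2]>150)&(p[:,2]<190)&(np.abs(p[:,0]-456)<18)&(np.abs(p[:,1]-204.7)<14)];print('tab',len(q),np.median(q,0))
b=p[(np.hypot(p[:,0]-418,p[:,1]-301)<14)&(p[:,2]>200)];print('ball top',b[:,2].max())
E
```

```text
ee_pos: [419.2, 300.1, 341.4]
ft_force: [0.1, 0.6, 0.4]
tab 503 [452.87909721 205.27100315 168.69041237]
ball top 257.8652882652865
```

```bash
python3 - <<'E'
from h import *
from rig import viewer
for n,v in(('now',viewer.snapshot('wrist')),('w7',np.load('w7.npz')),('w1',np.load('w1.npz')),('w6',np.load('w6.npz'))):
    p=cloud(v).reshape(-1,3);q=p[(p[:,2]>120)&(np.abs(p[:,0]-455)<18)&(np.abs(p[:,1]-204.7)<16)]
    z=q[:,2];print(n,np.percentile(z,[75,90,97]).round(1),np.histogram(z,bins=np.arange(120,182,4))[0])
E
```

```text
now [170.3 171.9 172.6] [  0  27  71  70  37  46  40  51  44  48  69  49 187  71   0]
w7 [172.  172.5 173.1] [  0   0  39  68  15  16  21  24  24  26  28  36 373 216   0]
w1 [133.6 134.1 134.5] [ 39  43  60 184   0   0   0   0   0   0   0   0   0   0   0]
w6 [134.7 307.4 308. ] [ 22  20 101 417   0   0   0   0   0   0   0   0   0   0   0]
```

The top of the tab is at the same height as before (172–173 mm), so the stop hasn't moved. The lever is fully raised and the robot is clear of everything, so I'm handing the job in.

```bash
python3 -c "
from rig import job
print(job.sign_off())"
```

```text
the job is handed in; nothing more can be done
None
```

I set the depth stop against the lever where the jaws firmed up on the cap (about 12 N, 0.73 rad), raised the lever fully, and handed the job in; the hand-in gave no verdict.

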